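Hook a vial tray out of a covered sampler bay

TASK

Take the hook from its stand, reach under the clear cover, drop the hook's blade behind the front wall of the blue vial tray and gently drag the tray forward until it has pushed the sprung yellow stop bar fully home; keep a light steady pull on it there for half a second (go by feel, never above 20 N). Then lift the hook out, leaving the tray resting against the bar, put the hook back on its stand as it was and let go. Move the blue tray with the hook only, and leave the grey tray, the bottle, the cup and the bay's cover alone.

Things in the scene. Friction and masses are not known exactly. Their poses are not given: they have to be found in the camera images.
- hook: Drag hook, 140 g. Orange handle 80 x 18 x 26 mm (x, y, z), gripped across the 18 mm. Origin = grip point, mid width and height of the handle, which spans x -55 to +25 mm. +x runs from handle to blade, z up. An 8 mm steel rod leaves the handle at x 20, rises to z +22 mm at x 42 and runs level to the blade (see hook_tip).
- hook_tip (a point): Middle of the blade's lower edge, at (170, 0, -16) mm in the hook's frame. The blade is a steel plate standing across x, centred at x 170 mm, 5 mm thick, 30 mm wide (y), from z +26 down to z -16 mm. With the hook's origin 11 mm below the tray's rim height the blade reaches 27 mm below the rim and the pull passes nearly through the grip.
- stand: Fixed hook stand. Origin on the table, +x the way the resting hook points. Rear support x -55 to -40 mm: seat 47 mm high under the handle, lugs to 61 mm, 3.5 mm play each side. Front fork x 100 to 115 mm: seat 78 mm high under the rod, lugs to 92 mm, 4.5 mm play each side. Resting hook: origin 60 mm above the table on the centreline, within 5 mm of the stand's origin, x axes parallel.
- bay: Fixed two-lane bay. Origin on the table under the clear cover's front edge, on the centreline; +x into the bay. Floor top 12 mm high, x -70 to 312 mm, 262 wide. Lane walls 5 mm thick, 20 mm above the floor at y 0 and +-128.5; lane centres y = +-64 mm. Clear cover from x 0 to 312 mm, underside 135, top 140 mm above the table; clear sides and back, front open.
- stop: Rails of the yellow stop bar (12 x 250 x 16 mm; across both lanes, on the bay floor, top 28 mm above the table). Origin mid-bay on the floor, axes as the bay's. The bar's clamped place is NOT in this pose: its rear face, met by the tray, lies anywhere from x -17 to +17 mm. The bar gives 4 mm toward -x on a spring (0.6 N/mm, 2.4 N), then it is home on a rigid end.
- tray: Blue tray with vial rack, in either lane, its x axis nearly along the bay's; slides on the bay floor, 0.38 to 0.77 kg, drags with 1 to 6 N. 160 x 115 x 45 mm. Origin: lower edge of the front face, mid width, 12 mm above the table; the tray extends to x +160. Front wall x 0 to 4 mm, rim at 45 mm. Behind it a pocket, x 4 to 39, 107 mm wide, floor at 4 mm; then the rack, vials to 52 mm.
- grey_tray: The same tray in grey with white caps, in the other lane; to be left alone. Origin and axes as the blue one.
- bottle: Loose amber bottle, 64 mm across, 130 mm high, on the table; to be left alone. Origin at the centre of its underside.
- cup: Loose white cup, 66 mm across, 70 mm high, on the table; to be left alone. Origin at the centre of its underside.

How it is judged:
By the outcome, as a careful person would: the job done as asked, in the order asked, and still so for the second after the job is handed in, with the robot touching nothing.
It also fails if it takes over 67 s, if anything falls off the work surface, if the arm or the gripper's body presses on something with over 40 N, if the wrist force passes 120 N, or if a joint passes its speed limit or range.

ROBOT

A 6-joint arm with a two-finger parallel gripper is mounted at the origin on the work surface. World frame = base frame: x ahead of the robot, y to its left, z up, the work surface at z = 0. Lengths are in mm, angles in rad, forces in N, time in s.
With the tool pointing down it reaches from about 275 to 1000 mm from the base axis. Payload 8.4 kg.
Tool frame: the origin (TCP) lies on the mounting face of the last link; the fingertips stand 173 mm ahead of it and the grasp point (between the pads) lies 155 mm ahead of it; z points along the fingers, y is the direction in which the jaws open and shut (so a half turn about z gives the same grasp; the last joint's range is limited). The gripper opens to 85 mm and grips with 20 to 120 N. Pads are 22 mm wide; open, the fingers measure 114 mm over their backs; the gripper's body (76 mm by 85 mm) begins 54 mm behind the grasp point. The pads swing forward as they close: fully open they stand 13 mm farther back than shut.
Start: joints at [-1.14, 0.353, 1.633, -0, 1.155, -0.002], TCP at [262.133, -567.376, 404.681] pointing down, gripper open.
Joint ranges: [-2.63, 2.63], [-0.92, 2.1], [0.06, 2.66], [-1.3, 4.44], [0, 2.69], [-3.02, 3.02]. Speed limits (rad/s): [2.22, 2.22, 2.79, 3.14, 3.14, 3.14].

INTERFACE

Orientations are given as [roll, pitch, yaw] about the fixed x, y, z axes, in that order (R = Rz(yaw) Ry(pitch) Rx(roll)).
In Python, from rig import r, grab_frame, spotter gives the robot as it stands.
- The arm moves only by the tool apply_moves, never from a script. Its argument "motion" is text: rows parted by semicolons, each of 5 numbers parted by spaces: the opening, from -1 (shut) to 1 (fully open), then the shift along the tool's x, y, z as a fraction of full scale, then the turn about the tool's z as a fraction of full scale. In form: hand x y z twist; .... A call has 1 to 20 rows; each row is the pose to reach, as a shift and turn from the pose commanded when the call began, along the tool's axes at that moment, turning the shorter way round; what a row does not reach only later rows make up. Full scale, the value 1, is 1 m for a shift and pi rad for a turn. A row lasts 1/12 s, in which the tool goes at most 41.7 mm and 7.16 degrees, less where a joint would pass 70% of its speed; a pose out of reach is approached as far as the arm can. A call with a number of a shift or a turn outside -1 to 1 is refused whole. A call with a gripper value outside its range is refused whole. The fingers move at their own pace and stop on an object; "squeeze" is the grip in N (left out, the last holds). Time passes only in rows, so rows that repeat a pose let the fingers close. It gives the time, the measured TCP pose, the force and the opening at its end, in the units of the state.
- r.sense(): the state, without advancing time (a new reading comes with each control period).
- grab_frame(name): name is "scene" or "top"; returns a dict with "img" (400x640x3 uint8, red, green, blue), "fx", "fy", "cx", "cy" (pixels), "R" (3x3) and "t" (3): a world point X has camera coordinates R X + t. Camera axes: x right, y down, z forward; pixel columns grow to the right and rows downward; lengths in mm; the calibration is good to about 2 mm. A picture is of the moment at which its call begins. There is no depth.
- r.sign_off(): hands the job in, once; it reports no verdict.
Trained networks look in the newest picture that a camera, given by its name, has taken for a name from the list of things; names that differ only in an ending like _2 or _b are one class to them, and where a whole thing is asked for, a point or a joint stands for the part that bears it (a point fixed in the world has none). Each returns a list of dicts, best first, with "conf" (0 to 1); they miss things now and then, are a little off and sometimes report something else, mostly with a low value. They report only what shows in the picture. A call takes as long as a camera call.
- spotter.boxes_of(query, camera): "point" ([x, y, z] in mm, in world coordinates, good to about 4 mm: the middle of the surface that is visible of it).
- spotter.place_of(query, camera): "point" ([x, y, z] in mm, in world coordinates, good to about 4 mm: a listed point, or the origin of a listed thing).
The state is a dict: "clock": time; "qpos": joint angles; "qvel": joint speeds; "joint_efforts": joint torques, N m; "eef_pos": TCP position; "tcp_rot": TCP orientation; "contact_force": force on the tool from outside, world axes, zero at the start; "wrist_torque": the same for the moment, N m; "opening": opening from 0.0 (shut) to 1.0 (fully open).
Only numpy, scipy, OpenCV 4.12 (cv2) and the standard library are available. Lean on these libraries where they do the work, as an engineer would, in place of code of your own. Each camera call takes 0.05 s, during which the arm holds its last target.

## Working session

There is one attempt and no reset: what is moved stays moved. The work goes in short steps, Python scripts to look and compute and a tool call to move; the robot and the scene stay as the last step left them, time stands still between calls to the robot, and variables do not carry over. Pictures are saved under pics/ and viewed, and the job is handed in when it is done.

Besides the shell and the picture viewer there is one more tool, called by a JSON object that holds its "op" and its "data". apply_moves: Moves the arm, as the interface text tells. Its arguments: {"type":"object","properties":{"motion":{"type":"string"},"squeeze":{"type":"number"}},"required":["motion"]}

```bash
mkdir -p pics; ls; python3 - <<'E'
from rig import r, grab_frame, spotter
import cv2
print(r.sense())
for c in ("scene","top"):
    f=grab_frame(c); cv2.imwrite(f"pics/{c}0.png",f["img"][:,:,::-1]); print(c,f["fx"],f["cx"],f["cy"],f["R"],f["t"])
    for q in ("hook","hook_tip","stand","bay","stop","tray","grey_tray","bottle","cup"):
        try:
            print(c,q,[(x["point"],x["conf"]) for x in spotter.place_of(q,c)][:2])
        except Exception as e: print(q,e)
print(r.sense()["clock"])
E
```

```text
pics
{'clock': 0.0, 'qpos': array([-1.14040591e+00,  3.53632092e-01,  1.63416373e+00,  1.00865372e-05,
        1.15522510e+00, -2.41579063e-03]), 'qvel': array([ 4.60930628e-04, -3.03455039e-04,  2.69071822e-04,  2.15946602e-04,
        1.81579934e-05, -1.44503176e-03]), 'joint_efforts': array([ 9.67247724e-04, -6.05240107e+01, -3.42069697e+01,  3.90947400e-05,
        9.43251798e-03, -9.59070007e-06]), 'eef_pos': array([ 262.0240242 , -567.1430847 ,  403.95888457]), 'tcp_rot': array([-3.14016441e+00, -1.26725740e-05,  4.32802116e-01]), 'contact_force': array([ 0.99172061, -0.04207982, -0.26380309]), 'wrist_torque': array([-0.06220324, -0.00107694,  0.02027076]), 'opening': 1.0030234274739551}
scene 475.96008024716485 320.65599895439647 205.10135827700893 [[-0.56215255  0.82700733  0.00658702]
 [ 0.71238958  0.48825694 -0.50408951]
 [-0.42010188 -0.27868268 -0.86362629]] [ 366.13075286 -384.22798301 1352.69731783]
scene hook [([429.1, 278.4, 59.8], 0.76)]
scene hook_tip [([601.0, 291.2, 44.2], 0.94)]
scene stand [([429.5, 272.9, 0.2], 0.72), ([652.0, 3.4, 13.0], 0.2)]
scene bay [([69
[... 156 characters left out ...]
7.8, -408.9, 1.8], 0.65)]
top 441.82177237929255 316.4813489880757 199.4526108826711 [[-0.06404626 -0.99793132  0.0055819 ]
 [-0.97423419  0.06131137 -0.21704528]
 [ 0.21625404 -0.01933902 -0.97614558]] [ -29.40215492  589.473005   1167.00065159]
top hook [([433.0, 269.8, 61.1], 0.79)]
top hook_tip [([601.8, 296.2, 45.6], 0.89)]
top stand [([436.9, 272.6, 3.6], 0.94), ([712.0, 78.5, 13.0], 0.23)]
top bay [([692.2, 10.8, -1.9], 0.59)]
top stop [([655.9, 0.2, 8.2], 0.76)]
top tray [([434.0, 273.4, 4.2], 0.71), ([716.6, 79.4, 13.5], 0.49)]
top grey_tray [([655.3, 2.6, 6.1], 0.55), ([730.7, -49.4, 13.9], 0.51)]
top bottle [([471.4, -263.5, -1.1], 0.77)]
top cup [([511.7, -408.1, 0.1], 0.77)]
1.0
```

View pics/scene0.png

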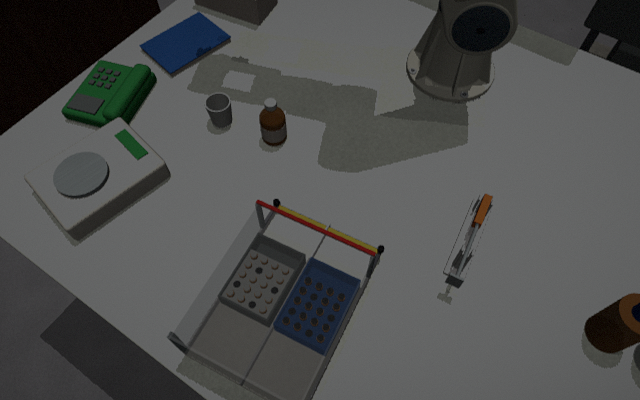

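View pics/top0.png

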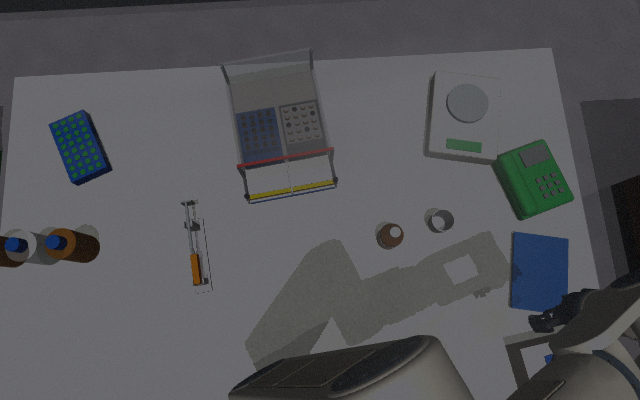

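The scene picture shows the hook at about (485,210)→(455,283), the blue tray at (320,300) in the +y lane and the grey tray at (263,280). I'll refine the poses with overlays.

```bash
cat > h.py <<'E'
import numpy as np, cv2
def proj(f,P):
    P=np.atleast_2d(P).astype(float); c=P@np.array(f["R"]).T+np.array(f["t"])
    return np.c_[f["fx"]*c[:,0]/c[:,2]+f["cx"], f["fy"]*c[:,1]/c[:,2]+f["cy"]]
def pose(x,y,z,yaw):
    def T(P):
        P=np.atleast_2d(P).astype(float);c,s=np.cos(yaw),np.sin(yaw)
        return np.c_[x+c*P[:,0]-s*P[:,1], y+s*P[:,0]+c*P[:,1], z+P[:,2]]
    return T
def crop(f,x0,y0,x1,y1,k,lines,name):
    im=np.ascontiguousarray(f["img"][y0:y1,x0:x1,::-1]); im=cv2.convertScaleAbs(im,alpha=1.5)
    im=cv2.resize(im,None,fx=k,fy=k,interpolation=cv2.INTER_CUBIC)
    for P,col in lines:
        p=(proj(f,P)-[x0,y0]+0.5)*k
        cv2.polylines(im,[np.round(p*16).astype(np.int32)],False,col,1,cv2.LINE_AA,4)
    cv2.imwrite(name,im)
def box(T,x0,x1,y0,y1,z):
    return T([[x0,y0,z],[x1,y0,z],[x1,y1,z],[x0,y1,z],[x0,y0,z]])
def ray(f,u,v,z):
    d=np.array(f["R"]).T@np.array([(u-f["cx"])/f["fx"],(v-f["cy"])/f["fy"],1]); o=-np.array(f["R"]).T@np.array(f["t"])
    return o+d*(z-o[2])/d[2]
E
python3 - <<'E'
from rig import grab_frame
import pickle
from h import *
F={c:grab_frame(c) for c in("scene","top")}
pickle.dump(F,open("F.pkl","wb"))
crop(F["scene"],160,190,400,380,3.3,[],"pics/s_bay.png")
crop(F["top"],210,40,350,215,3.4,[],"pics/t_bay.png")
crop(F["scene"],430,180,510,310,4.5,[],"pics/s_hk.png")
crop(F["top"],170,190,230,300,5,[],"pics/t_hk.png")
E
```

```text
(no output)
```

View pics/s_bay.png

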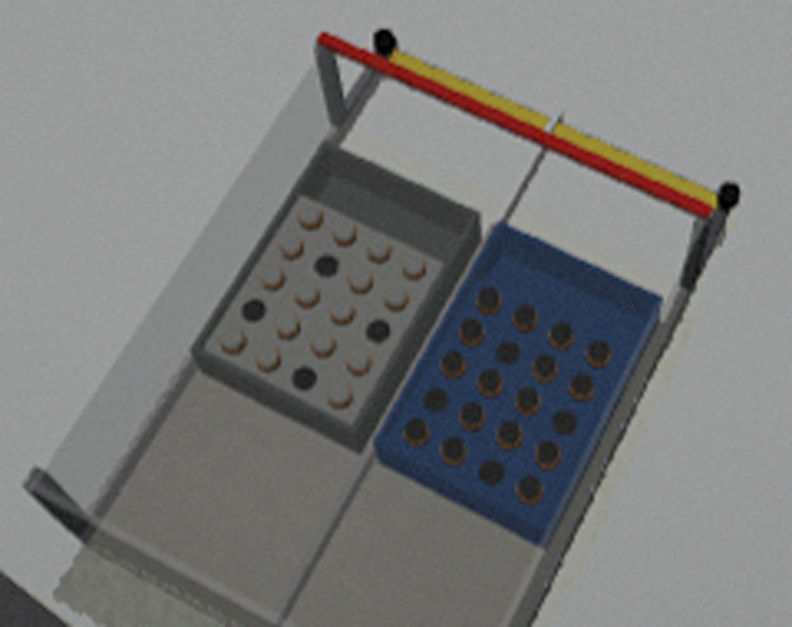

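View pics/t_bay.png

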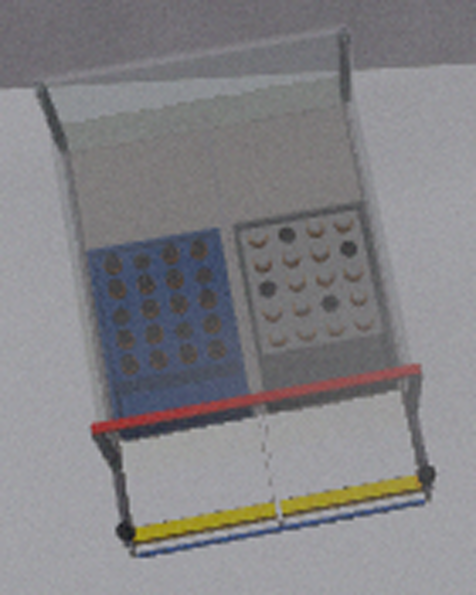

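View pics/s_hk.png

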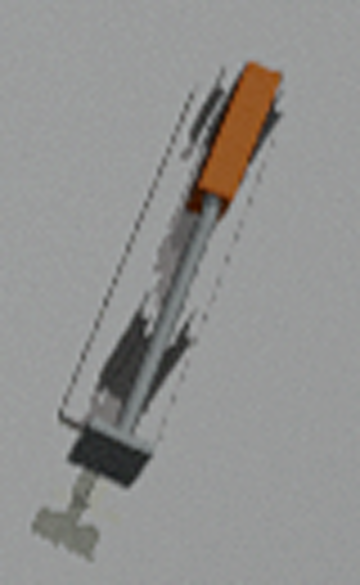

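View pics/t_hk.png

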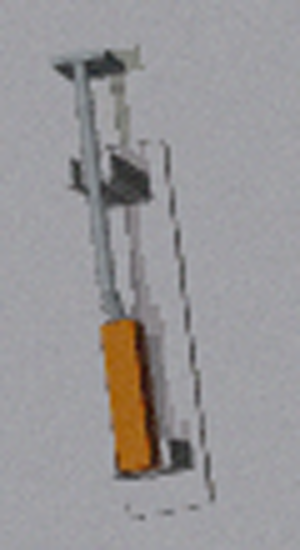

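```bash
cat > fit.py <<'E'
from h import *
import pickle
from scipy.optimize import least_squares
F=pickle.load(open("F.pkl","rb")); s,t=F["scene"],F["top"]
S=lambda x,y:(160+x/3.3-.5,190+y/3.3-.5); T=lambda x,y:(210+x/3.4-.5,40+y/3.4-.5)
SH=lambda x,y:(430+x/4.5-.5,180+y/4.5-.5); TH=lambda x,y:(170+x/5-.5,190+y/5-.5)
P=lambda f,p,z:ray(f,*p,z)
for n,a,b,f,k,z in (("redS",(712,210),(320,40),s,S,138),("redT",(95,428),(420,370),t,T,138),("trayfrontS",(660,298),(498,224),s,S,57),
  ("greyfrontS",(480,212),(325,145),s,S,57),("barRearS? top",(717,200),(395,55),s,S,28),("barTop rear T",(135,530),(425,478),t,T,28),("barTop frontT",(135,543),(425,490),t,T,28)):
    A,B=P(f,k(*a),z),P(f,k(*b),z); d=A-B
    print(n,A.round(1),B.round(1),"mid",((A+B)/2).round(1),"yaw",np.arctan2(-d[0],d[1]).round(3),np.linalg.norm(d).round(1))
for n,a,b,f,k,z in (("hS",(265,68),(217,194),s,SH,73),("hT",(134,471),(120,320),t,TH,73),("blade hS",(265,68),(115,441),s,SH,79),("bladeT",(134,471),(89,57),t,TH,79)):
    A,B=P(f,k(*a),z),P(f,k(*b),z); d=B-A
    print(n,A.round(1),B.round(1),"yaw",np.arctan2(d[1],d[0]).round(3),np.linalg.norm(d).round(1))
E
python3 fit.py
```

```text
redS [671.1 139.  138. ] [ 709.2 -119.8  138. ] mid [690.1   9.6 138. ] yaw 0.146 261.5
redT [676.1 138.7 138. ] [ 707.9 -118.7  138. ] mid [692.  10. 138.] yaw 0.123 259.4
trayfrontS [703.8 131.1  57. ] [719.5  20.   57. ] mid [711.7  75.5  57. ] yaw 0.14 112.2
greyfrontS [719.1   5.8  57. ] [ 737.1 -105.    57. ] mid [728.1 -49.6  57. ] yaw 0.161 112.2
barRearS? top [613.3 121.8  28. ] [ 644.6 -119.7   28. ] mid [629.    1.1  28. ] yaw 0.129 243.5
barTop rear T [618.7 124.9  28. ] [ 648.8 -123.3   28. ] mid [633.7   0.8  28. ] yaw 0.12 250.1
barTop frontT [607.4 125.3  28. ] [ 638.2 -122.6   28. ] mid [622.8   1.4  28. ] yaw 0.123 249.8
hS [377.4 263.9  73. ] [455.8 274.2  73. ] yaw 0.131 79.1
hT [376.2 266.2  73. ] [456.7 273.3  73. ] yaw 0.088 80.8
blade hS [381.9 263.9  79. ] [600.1 289.5  79. ] yaw 0.117 219.7
bladeT [375.9 264.7  79. ] [601.5 288.2  79. ] yaw 0.104 226.8
```

```bash
cat > ov.py <<'E'
from h import *
import pickle
F=pickle.load(open("F.pkl","rb")); s,t=F["scene"],F["top"]
b=pose(691,9.8,0,.128); tr=pose(711.5,76.5,12,.138); hk=pose(431,271,60,.110)
R=(0,0,255);G=(0,255,0);Y=(0,255,255)
L=[(box(b,-70,312,-131,131,12),G),(box(b,0,312,-131,131,140),R),(box(tr,0,160,-57.5,57.5,45),Y),(box(tr,4,39,-53.5,53.5,45),Y),(b([[-70,0,32],[312,0,32]]),R)]
H=[(box(hk,-55,25,-9,9,13),G),(hk([[170,-15,26],[170,15,26],[170,15,-16],[170,-15,-16],[170,-15,26]]),R),(hk([[42,0,22],[170,0,22]]),Y),(box(pose(431,271,0,.11),-55,115,-20,20,0),Y)]
crop(s,200,190,400,340,4,L,"pics/o1.png");crop(t,210,40,350,215,3.4,L,"pics/o2.png")
crop(s,430,180,510,310,4.5,H,"pics/o3.png");crop(t,170,190,230,300,5,H,"pics/o4.png")
a,c=cv2.imread("pics/o3.png"),cv2.imread("pics/o4.png");m=min(len(a),len(c));cv2.imwrite("pics/o34.png",np.hstack([a[:m],c[:m]]))
E
python3 ov.py
```

```text
(no output)
```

View pics/o1.png

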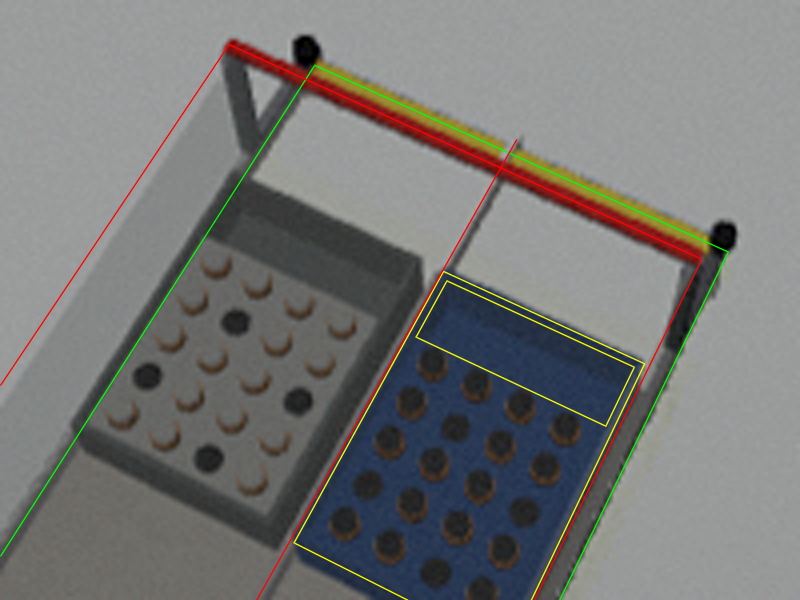

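View pics/o2.png

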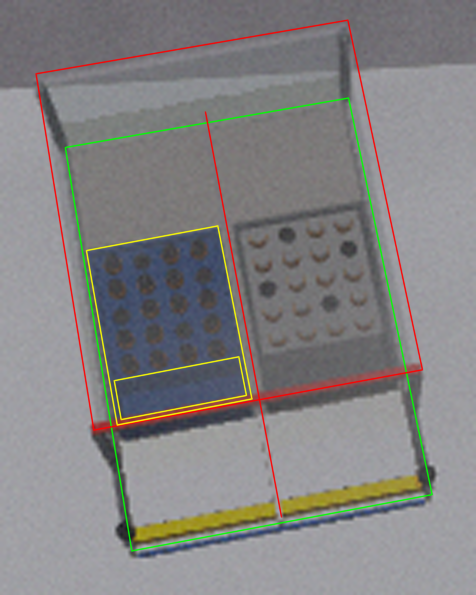

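View pics/o34.png

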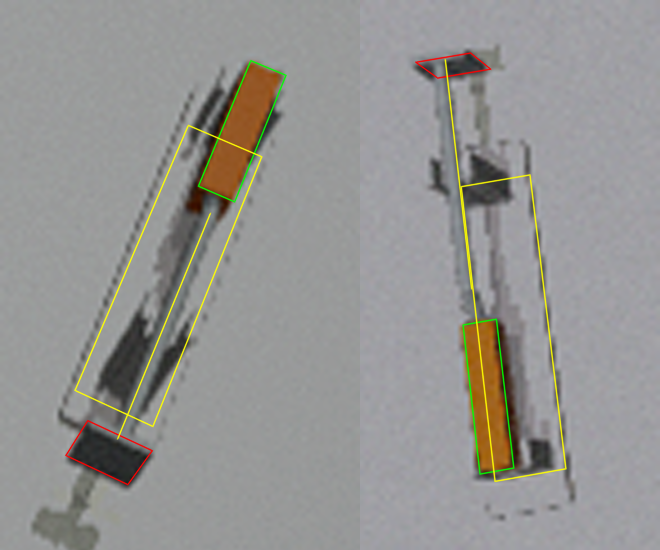

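```bash
cat > mv.py <<'E'
import sys, numpy as np
# usage: mv.py cx cy cz cyaw  tx ty tz tyaw -> shift fractions
a=list(map(float,sys.argv[1:])); c,t=np.array(a[:4]),np.array(a[4:])
d=t-c; C,S=np.cos(c[3]),np.sin(c[3])
print("x %.4f y %.4f z %.4f tw %.5f"%((C*d[0]+S*d[1])/1e3,(S*d[0]-C*d[1])/1e3,-d[2]/1e3,-d[3]/np.pi))
E
python3 mv.py 262.133 -567.376 404.681 .4328 431 271 335 .110
```

```text
x 0.5049 y -0.6902 z 0.0697 tw 0.10275
```

{"op": "apply_moves", "data": {"motion": "1 0.02 -0.028 0.003 0.005; 1 0.5049 -0.6902 0.0697 0.1028; 1 0.5049 -0.6902 0.0697 0.1028; 1 0.5049 -0.6902 0.0697 0.1028; 1 0.5049 -0.6902 0.0697 0.1028; 1 0.5049 -0.6902 0.0697 0.1028; 1 0.5049 -0.6902 0.0697 0.1028; 1 0.5049 -0.6902 0.0697 0.1028; 1 0.5049 -0.6902 0.0697 0.1028; 1 0.5049 -0.6902 0.0697 0.1028; 1 0.5049 -0.6902 0.0697 0.1028; 1 0.5049 -0.6902 0.0697 0.1028; 1 0.5049 -0.6902 0.0697 0.1028; 1 0.5049 -0.6902 0.0697 0.1028; 1 0.5049 -0.6902 0.0697 0.1028; 1 0.5049 -0.6902 0.0697 0.1028; 1 0.5049 -0.6902 0.0697 0.1028; 1 0.5049 -0.6902 0.0697 0.1028; 1 0.5049 -0.6902 0.0697 0.1028; 1 0.5049 -0.6902 0.0697 0.1028"}}

```text
clock: 2.77
eef_pos: [424.6, 242.3, 337.6]
tcp_rot: [-3.141, -0.001, 0.11]
contact_force: [0.7, 0.3, -0.2]
opening: 1.001
```

{"op": "apply_moves", "data": {"motion": "1 0 0 0 0; 1 0 0 0 0"}}

```text
clock: 2.93
eef_pos: [424.8, 241.9, 337.3]
tcp_rot: [-3.142, 0.0, 0.113]
contact_force: [-0.4, -1.3, 0.3]
opening: 1.004
```

```bash
python3 - <<'E'
from rig import r
s=r.sense();print(s["eef_pos"],s["tcp_rot"],s["qpos"])
E
```

```text
[424.80889955 241.87201661 337.30129188] [-3.14155326e+00  4.55477228e-05  1.13317034e-01] [5.14503142e-01 2.24511373e-01 1.98386696e+00 6.72715555e-05
 9.33240871e-01 1.97194239e+00]
```

```bash
python3 mv.py 424.8 241.9 337.3 .1125 431 271 216 .110
```

```text
x 0.0094 y -0.0282 z 0.1213 tw 0.00080
```

{"op": "apply_moves", "data": {"motion": "1 0.0094 -0.0282 0.02 0.0008; 1 0.0094 -0.0282 0.05 0.0008; 1 0.0094 -0.0282 0.08 0.0008; 1 0.0094 -0.0282 0.1 0.0008; 1 0.0094 -0.0282 0.115 0.0008; 1 0.0094 -0.0282 0.121 0.0008; 1 0.0094 -0.0282 0.121 0.0008; 1 0.0094 -0.0282 0.121 0.0008"}}

```text
clock: 3.6
eef_pos: [431.2, 268.4, 217.1]
tcp_rot: [3.142, -0.0, 0.106]
contact_force: [1.1, 0.0, -0.1]
opening: 1.0
```

```bash
python3 - <<'E'
from rig import r,grab_frame
from h import *
s=r.sense();print(s["eef_pos"],s["tcp_rot"],s["contact_force"])
f=grab_frame("scene");crop(f,420,120,540,300,3.3,[],"pics/g1.png")
E
```

```text
[431.21658553 268.38225925 217.06078264] [ 3.14155840e+00 -2.23632436e-05  1.06499196e-01] [ 1.06811144  0.0088607  -0.12004954]
```

View pics/g1.png

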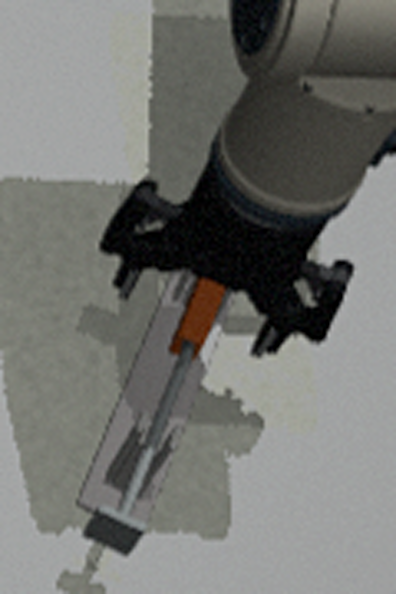

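{"op": "apply_moves", "data": {"motion": "1 0 -0.0025 0.001 -0.001; 1 0 -0.0025 0.001 -0.001; -1 0 -0.0025 0.001 -0.001; -1 0 -0.0025 0.001 -0.001; -1 0 -0.0025 0.001 -0.001; -1 0 -0.0025 0.001 -0.001; -1 0 -0.0025 0.001 -0.001; -1 0 -0.0025 0.001 -0.001; -1 0 -0.0025 0.001 -0.001; -1 0 -0.0025 0.001 -0.001; -1 0 -0.0025 0.001 -0.001; -1 0 -0.0025 0.001 -0.001; -1 0 -0.0025 0.001 -0.001; -1 0 -0.0025 0.001 -0.001", "squeeze": 80}}

```text
clock: 4.82
eef_pos: [430.7, 271.4, 215.7]
tcp_rot: [3.141, -0.0, 0.111]
contact_force: [-0.7, -1.6, 5.4]
opening: 0.197
```

```bash
cat > st.py <<'E'
from rig import r
s=r.sense();print(s["clock"],s["eef_pos"].round(2),s["tcp_rot"].round(4),s["contact_force"].round(2),s["wrist_torque"].round(3),s["opening"])
E
python3 st.py
```

```text
4.8167 [430.74 271.41 215.75] [ 3.1415e+00 -1.0000e-04  1.1080e-01] [-0.73 -1.59  5.4 ] [-0.183  0.154  0.159] 0.19744134639209593
```

{"op": "apply_moves", "data": {"motion": "-1 0 0 -0.005 0; -1 0 0 -0.015 0; -1 0 0 -0.03 0; -1 0 0 -0.05 0; -1 0 0 -0.06 0; -1 0 0 -0.06 0; -1 0 0 -0.06 0; -1 0 0 -0.06 0"}}

```text
clock: 5.48
eef_pos: [430.4, 271.3, 275.0]
tcp_rot: [3.141, 0.001, 0.11]
contact_force: [-0.6, 0.1, -1.5]
opening: 0.198
```

```bash
python3 st.py; python3 mv.py 430.7 271.4 275.8 .1108 454.8 43.4 275.8 .130
```

```text
5.4833 [430.39 271.26 275.03] [3.1413e+00 6.0000e-04 1.1050e-01] [-0.6   0.06 -1.45] [-0.044  0.074  0.03 ] 0.19848178044817227
x -0.0013 y 0.2293 z -0.0000 tw -0.00611
```

{"op": "apply_moves", "data": {"motion": "-1 0 0.005 0 0; -1 0 0.018 0 -0.001; -1 0 0.04 0 -0.001; -1 0 0.065 0 -0.002; -1 0 0.09 0 -0.003; -1 0 0.115 0 -0.003; -1 0 0.14 0 -0.004; -1 0 0.165 0 -0.005; -1 0 0.19 0 -0.006; -1 -0.001 0.21 0 -0.006; -1 -0.001 0.222 0 -0.006; -1 -0.001 0.228 0 -0.006; -1 -0.001 0.229 0 -0.006; -1 -0.001 0.229 0 -0.006; -1 -0.001 0.229 0 -0.006"}}

```text
clock: 6.73
eef_pos: [454.9, 44.2, 275.3]
tcp_rot: [-3.141, 0.0, 0.13]
contact_force: [0.9, 0.8, -1.6]
opening: 0.2
```

```bash
python3 st.py; cat > look.py <<'E'
from rig import r,grab_frame
from h import *
import sys,pickle
n=sys.argv[1]
s=r.sense();p=s["eef_pos"];yaw=s["tcp_rot"][2]
hk=pose(p[0],p[1],p[2]-155.75,yaw)   # hook relative to grip
R=(0,0,255);G=(0,255,0);Y=(0,255,255)
b=pose(691,9.8,0,.128)
tip=hk([[170,0,-16]])[0]; c,sn=np.cos(.128),np.sin(.128); d=tip[:2]-[691,9.8]
print("tip",tip.round(1),"in bay",(c*d[0]+sn*d[1]).round(1),(-sn*d[0]+c*d[1]).round(1))
H=[(hk([[170,-15,26],[170,15,26],[170,15,-16],[170,-15,-16],[170,-15,26]]),R),(hk([[42,0,22],[170,0,22]]),Y)]
f=grab_frame("scene");g=grab_frame("top");pickle.dump({"scene":f,"top":g},open("F.pkl","wb"))
if len(sys.argv)>2: H=[]
crop(f,240,180,420,330,4,H,f"pics/{n}s.png");crop(g,210,100,350,250,4,H,f"pics/{n}t.png")
a=cv2.imread(f"pics/{n}s.png");t=cv2.imread(f"pics/{n}t.png");m=np.hstack([a,t]);m=cv2.resize(m,(800,int(800*m.shape[0]/m.shape[1])));cv2.imwrite(f"pics/{n}.png",m)
E
python3 look.py a1
```

```text
6.7333 [454.86  44.17 275.3 ] [-3.1414e+00  5.0000e-04  1.2950e-01] [ 0.88  0.78 -1.64] [ 0.018  0.103 -0.012] 0.2000320819968224
tip [623.4  66.1 103.6] in bay -59.8 64.5
```

View pics/a1s.png

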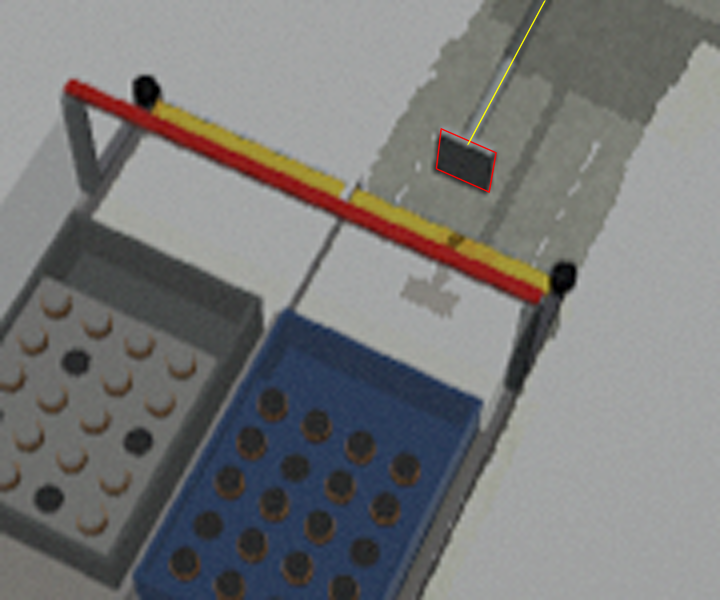

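View pics/a1t.png

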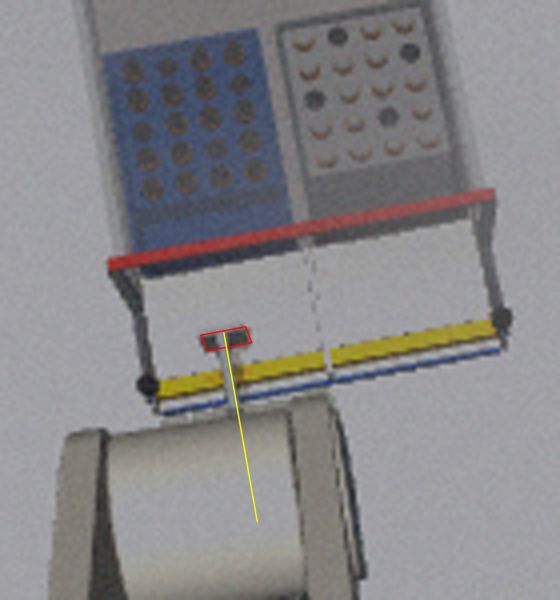

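{"op": "apply_moves", "data": {"motion": "-1 0 0 0.01 0; -1 0 0 0.022 0; -1 0 0 0.03 0; -1 0 0 0.031 0; -1 0 0 0.031 0; -1 0.008 0.001 0.031 0; -1 0.022 0.001 0.031 0; -1 0.038 0.001 0.031 0; -1 0.054 0.001 0.031 0; -1 0.07 0.001 0.031 0; -1 0.086 0.001 0.031 0; -1 0.1 0.001 0.031 0; -1 0.108 0.001 0.031 0; -1 0.11 0.001 0.031 0; -1 0.11 0.001 0.031 0; -1 0.11 0.001 0.031 0"}}

```text
clock: 8.17
eef_pos: [563.6, 56.8, 244.4]
tcp_rot: [-3.142, 0.001, 0.129]
contact_force: [-0.3, -0.5, -1.9]
opening: 0.197
```

```bash
python3 st.py;python3 look.py a2
```

```text
8.1667 [563.59  56.82 244.45] [-3.1415e+00  9.0000e-04  1.2930e-01] [-0.28 -0.52 -1.86] [ 0.025  0.054 -0.013] 0.19749975685891638
tip [732.2  78.7  72.7] in bay 49.6 63.1
```

View pics/a2s.png

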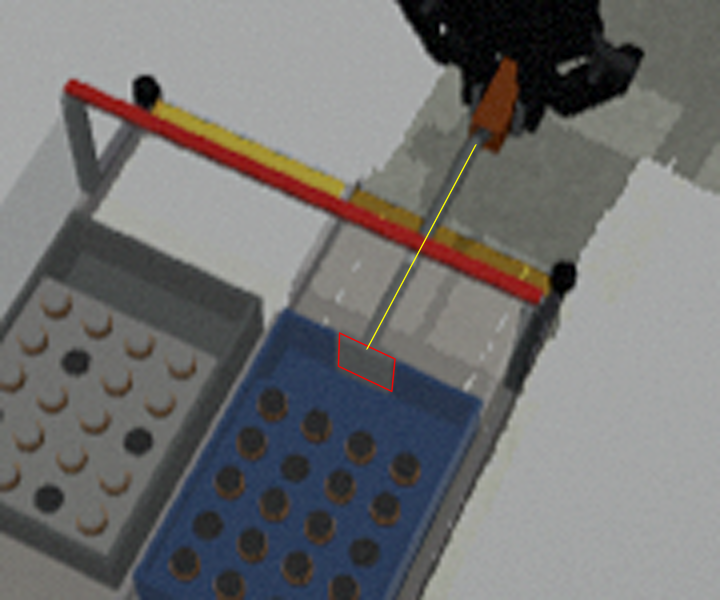

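View pics/a2t.png

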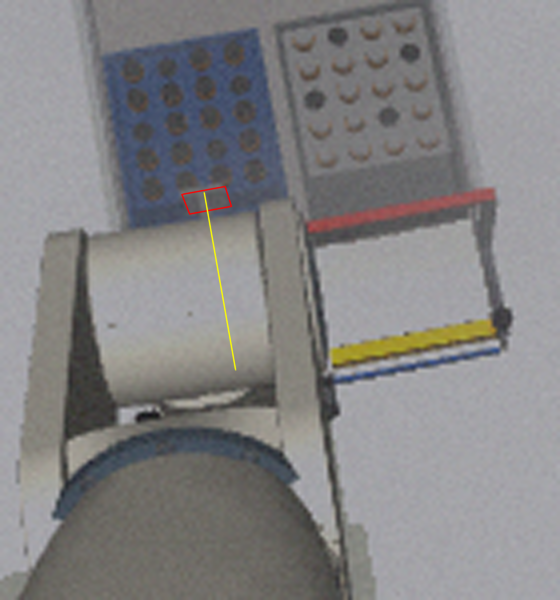

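{"op": "apply_moves", "data": {"motion": "-1 0 0 0.005 0; -1 0 0 0.012 0; -1 0 0 0.018 0; -1 0 0 0.022 0; -1 0 0 0.024 0; -1 0 0 0.024 0"}}

```text
clock: 8.77
eef_pos: [563.9, 56.9, 219.7]
tcp_rot: [-3.142, 0.001, 0.129]
contact_force: [-0.0, 0.2, -2.8]
opening: 0.197
```

```bash
python3 st.py
```

```text
8.7667 [563.87  56.88 219.71] [-3.1416e+00  1.4000e-03  1.2930e-01] [-0.04  0.17 -2.81] [0.031 0.032 0.01 ] 0.19687621086145246
```

{"op": "apply_moves", "data": {"motion": "-1 0 0 0.005 0; -1 0 0 0.01 0; -1 0 0 0.015 0; -1 0 0 0.018 0; -1 0 0 0.018 0; -1 0 0 0.018 0"}}

```text
clock: 9.27
eef_pos: [564.1, 56.9, 202.3]
tcp_rot: [-3.142, 0.001, 0.129]
contact_force: [0.0, 0.3, -1.2]
opening: 0.197
```

```bash
python3 st.py; python3 look.py a3
```

```text
9.2667 [564.1   56.9  202.28] [-3.1416e+00  5.0000e-04  1.2930e-01] [ 0.    0.33 -1.22] [-0.057  0.034  0.064] 0.19694567946346875
tip [732.7  78.8  30.5] in bay 50.2 63.1
```

View pics/a3s.png

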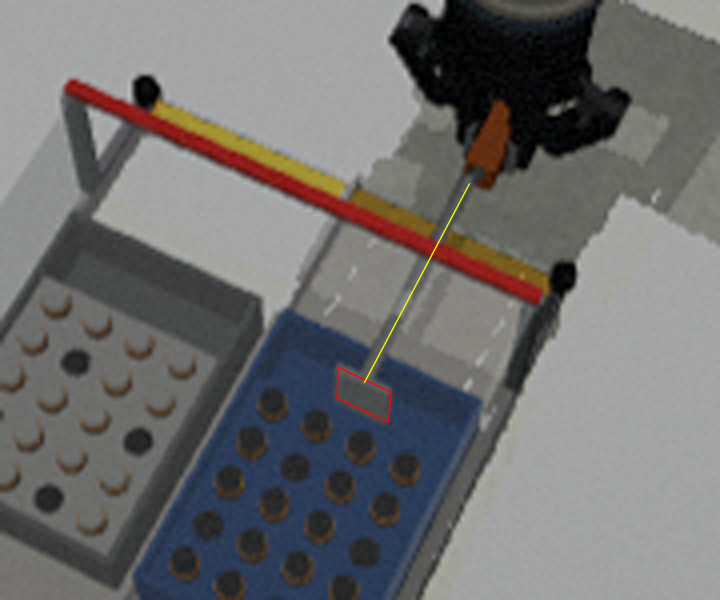

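{"op": "apply_moves", "data": {"motion": "-1 -0.002 0 0 0; -1 -0.005 0 0 0; -1 -0.008 0 0 0; -1 -0.01 0 0 0; -1 -0.012 0 0 0; -1 -0.0135 0 0 0; -1 -0.015 0 0 0; -1 -0.0165 0 0 0; -1 -0.018 0 0 0; -1 -0.0195 0 0 0; -1 -0.021 0 0 0"}}

```text
clock: 10.28
eef_pos: [543.7, 54.2, 202.7]
tcp_rot: [3.142, -0.001, 0.129]
contact_force: [2.4, 1.0, -2.0]
opening: 0.196
```

```bash
python3 st.py; python3 look.py a4
```

```text
10.2833 [543.71  54.23 202.71] [ 3.1416e+00 -1.3000e-03  1.2920e-01] [ 2.39  1.01 -1.95] [-0.069 -0.367 -0.047] 0.1962702723346677
tip [712.3  76.1  31. ] in bay 29.6 63.1
```

View pics/a4s.png

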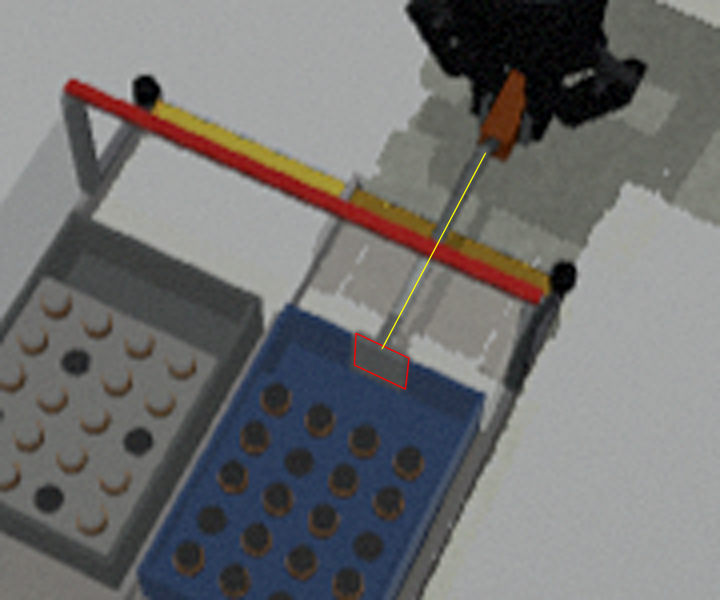

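{"op": "apply_moves", "data": {"motion": "-1 -0.002 0 0 0; -1 -0.005 0 0 0; -1 -0.008 0 0 0; -1 -0.011 0 0 0; -1 -0.014 0 0 0; -1 -0.017 0 0 0; -1 -0.02 0 0 0; -1 -0.023 0 0 0; -1 -0.026 0 0 0; -1 -0.029 0 0 0; -1 -0.032 0 0 0; -1 -0.035 0 0 0; -1 -0.038 0 0 0; -1 -0.041 0 0 0; -1 -0.044 0 0 0; -1 -0.047 0 0 0; -1 -0.05 0 0 0; -1 -0.053 0 0 0; -1 -0.056 0 0 0; -1 -0.058 0 0 0"}}

```text
clock: 12.05
eef_pos: [485.4, 46.7, 202.5]
tcp_rot: [-3.142, 0.0, 0.129]
contact_force: [3.0, -0.0, -1.8]
opening: 0.201
```

```bash
python3 st.py; python3 look.py a5
```

```text
12.05 [485.41  46.66 202.55] [-3.1416e+00  2.0000e-04  1.2930e-01] [ 2.99 -0.03 -1.77] [ 0.043 -0.618  0.009] 0.20079225060437353
tip [654.   68.6  30.8] in bay -29.2 63.0
```

View pics/a5s.png

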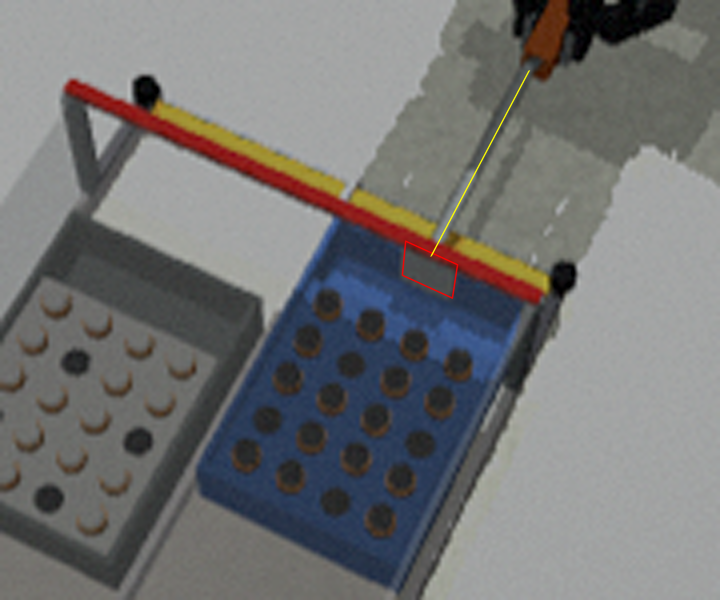

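{"op": "apply_moves", "data": {"motion": "-1 -0.0015 0 0 0; -1 -0.0035 0 0 0; -1 -0.0055 0 0 0; -1 -0.0075 0 0 0; -1 -0.0095 0 0 0; -1 -0.011 0 0 0; -1 -0.0125 0 0 0; -1 -0.0135 0 0 0; -1 -0.0145 0 0 0; -1 -0.0155 0 0 0"}}

```text
clock: 12.98
eef_pos: [470.4, 44.7, 202.6]
tcp_rot: [-3.142, -0.0, 0.129]
contact_force: [2.6, 0.7, -1.4]
opening: 0.2
```

```bash
python3 st.py
```

```text
12.9833 [470.41  44.73 202.57] [-3.1416e+00 -1.0000e-04  1.2930e-01] [ 2.63  0.73 -1.44] [ 0.074 -0.565 -0.029] 0.19961981973614387
```

{"op": "apply_moves", "data": {"motion": "-1 -0.0005 0 0 0; -1 -0.001 0 0 0; -1 -0.0015 0 0 0; -1 -0.002 0 0 0"}}

```text
clock: 13.32
eef_pos: [468.5, 44.5, 202.6]
tcp_rot: [-3.142, -0.0, 0.129]
contact_force: [4.1, 0.1, -2.0]
opening: 0.199
```

```bash
python3 st.py
```

```text
13.3167 [468.49  44.47 202.56] [-3.1416e+00 -1.0000e-04  1.2930e-01] [ 4.09  0.07 -2.03] [ 0.074 -0.523 -0.04 ] 0.1990690398103911
```

{"op": "apply_moves", "data": {"motion": "-1 -0.0005 0 0 0; -1 -0.001 0 0 0; -1 -0.0015 0 0 0; -1 -0.002 0 0 0"}}

```text
clock: 13.65
eef_pos: [466.4, 44.2, 202.6]
tcp_rot: [-3.142, -0.0, 0.129]
contact_force: [3.7, 0.4, -1.2]
opening: 0.201
```

```bash
python3 st.py
```

```text
13.65 [466.45  44.2  202.56] [-3.1416 -0.      0.1293] [ 3.71  0.36 -1.22] [ 0.076 -0.513  0.002] 0.20073960149537806
```

{"op": "apply_moves", "data": {"motion": "-1 -0.0005 0 0 0; -1 -0.001 0 0 0; -1 -0.0015 0 0 0"}}

```text
clock: 13.9
eef_pos: [465.0, 44.0, 202.6]
tcp_rot: [-3.142, -0.0, 0.129]
contact_force: [3.6, 0.7, -1.6]
opening: 0.196
```

{"op": "apply_moves", "data": {"motion": "-1 -0.0005 0 0 0; -1 -0.001 0 0 0; -1 -0.0015 0 0 0"}}

```text
clock: 14.15
eef_pos: [463.6, 43.8, 202.6]
tcp_rot: [-3.142, -0.0, 0.129]
contact_force: [4.4, 0.3, -1.9]
opening: 0.194
```

{"op": "apply_moves", "data": {"motion": "-1 -0.0005 0 0 0; -1 -0.001 0 0 0"}}

```text
clock: 14.32
eef_pos: [462.7, 43.7, 202.6]
tcp_rot: [-3.142, -0.001, 0.129]
contact_force: [6.2, 1.4, -1.9]
opening: 0.199
```

```bash
python3 st.py
```

```text
14.3167 [462.68  43.72 202.63] [-3.1416e+00 -5.0000e-04  1.2930e-01] [ 6.23  1.36 -1.92] [ 0.069 -0.708 -0.025] 0.19941007850166356
```

{"op": "apply_moves", "data": {"motion": "-1 -0.0005 0 0 0"}}

```text
clock: 14.4
eef_pos: [462.2, 43.7, 202.6]
tcp_rot: [-3.142, -0.001, 0.129]
contact_force: [5.9, 2.0, -3.1]
opening: 0.198
```

```bash
python3 st.py
```

```text
14.4 [462.22  43.66 202.65] [-3.1416e+00 -6.0000e-04  1.2930e-01] [ 5.95  1.98 -3.13] [ 0.167 -0.745 -0.053] 0.1978445294932593
```

{"op": "apply_moves", "data": {"motion": "-1 -0.0005 0 0 0"}}

```text
clock: 14.48
eef_pos: [461.8, 43.6, 202.7]
tcp_rot: [-3.142, -0.001, 0.129]
contact_force: [6.2, 0.9, -2.0]
opening: 0.2
```

```bash
python3 st.py; python3 look.py a6 n
```

```text
14.4833 [461.78  43.59 202.67] [-3.1416e+00 -8.0000e-04  1.2930e-01] [ 6.18  0.92 -2.01] [ 0.108 -0.76  -0.078] 0.19985319486946695
tip [630.4  65.5  30.9] in bay -53.0 63.0
```

View pics/a6s.png

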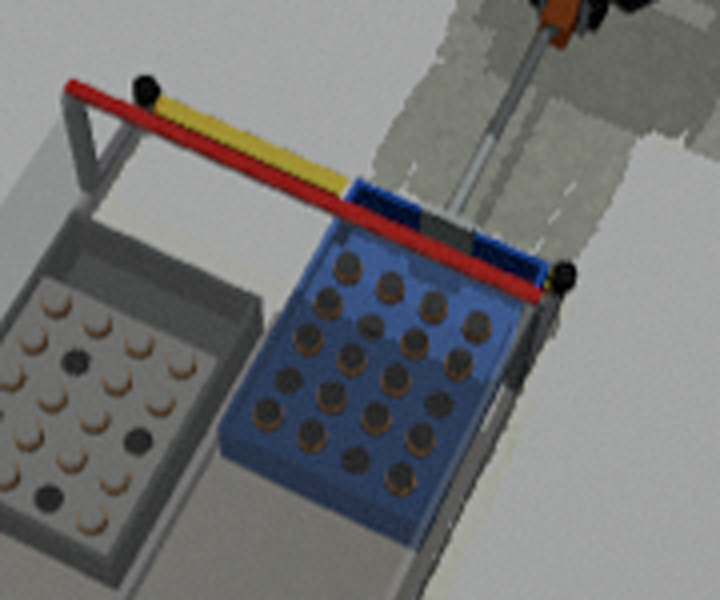

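{"op": "apply_moves", "data": {"motion": "-1 -0.0005 0 0 0"}}

```text
clock: 14.67
eef_pos: [461.4, 43.5, 202.7]
tcp_rot: [3.142, -0.001, 0.129]
contact_force: [5.7, 0.8, -1.8]
opening: 0.195
```

```bash
python3 st.py
```

```text
14.6667 [461.37  43.54 202.66] [ 3.1416e+00 -9.0000e-04  1.2930e-01] [ 5.66  0.8  -1.81] [ 0.115 -0.749 -0.015] 0.19506280005159926
```

{"op": "apply_moves", "data": {"motion": "-1 -0.0005 0 0 0"}}

```text
clock: 14.75
eef_pos: [461.2, 43.5, 202.8]
tcp_rot: [3.142, -0.002, 0.129]
contact_force: [7.2, 1.8, -2.7]
opening: 0.194
```

```bash
python3 st.py
```

```text
14.75 [461.18  43.51 202.78] [ 3.1416e+00 -1.9000e-03  1.2930e-01] [ 7.22  1.78 -2.75] [ 0.144 -0.988 -0.034] 0.19392511156683126
```

{"op": "apply_moves", "data": {"motion": "-1 -0.0005 0 0 0"}}

```text
clock: 14.83
eef_pos: [461.0, 43.5, 202.9]
tcp_rot: [3.142, -0.003, 0.129]
contact_force: [9.3, 1.5, -3.7]
opening: 0.198
```

```bash
python3 st.py
```

```text
14.8333 [461.03  43.49 202.86] [ 3.1415e+00 -2.8000e-03  1.2930e-01] [ 9.28  1.49 -3.71] [ 0.23  -1.122  0.017] 0.19795239951541732
```

{"op": "apply_moves", "data": {"motion": "-1 0 0 0 0; -1 0 0 0 0; -1 0 0 0 0; -1 0 0 0 0"}}

```text
clock: 15.17
eef_pos: [461.0, 43.5, 202.9]
tcp_rot: [3.142, -0.003, 0.129]
contact_force: [8.7, 1.2, -4.3]
opening: 0.196
```

```bash
python3 st.py
```

```text
15.1667 [461.04  43.49 202.85] [ 3.1416e+00 -2.7000e-03  1.2920e-01] [ 8.71  1.24 -4.26] [ 0.149 -0.965 -0.061] 0.19583442069643892
```

{"op": "apply_moves", "data": {"motion": "-1 0 0 0 0; -1 0 0 0 0; -1 0 0 0 0; -1 0 0 0 0; -1 0 0 0 0"}}

```text
clock: 15.58
eef_pos: [461.0, 43.5, 202.8]
tcp_rot: [3.142, -0.003, 0.129]
contact_force: [8.7, 2.4, -3.6]
opening: 0.197
```

```bash
python3 st.py
```

```text
15.5833 [461.04  43.49 202.84] [ 3.1416e+00 -2.7000e-03  1.2930e-01] [ 8.68  2.44 -3.55] [ 0.143 -0.917 -0.048] 0.19677487499555846
```

{"op": "apply_moves", "data": {"motion": "-1 0.0005 0 0 0; -1 0.001 0 0 0; -1 0.0015 0 0 0; -1 0.002 0 0 0; -1 0.003 0 0 0; -1 0.005 0 0 0; -1 0.007 0 0 0; -1 0.009 0 0 0; -1 0.011 0 0 0; -1 0.012 0 0 0; -1 0.012 0 0 0; -1 0.012 0 0 0"}}

```text
clock: 16.58
eef_pos: [471.9, 44.9, 202.5]
tcp_rot: [-3.142, 0.0, 0.129]
contact_force: [-0.3, 0.0, -1.7]
opening: 0.195
```

```bash
python3 st.py; python3 look.py a7
```

```text
16.5833 [471.92  44.91 202.51] [-3.1416e+00  2.0000e-04  1.2930e-01] [-0.27  0.02 -1.73] [ 0.006 -0.032 -0.006] 0.19473602294605633
tip [640.5  66.8  30.8] in bay -42.8 63.0
```

View pics/a7s.png

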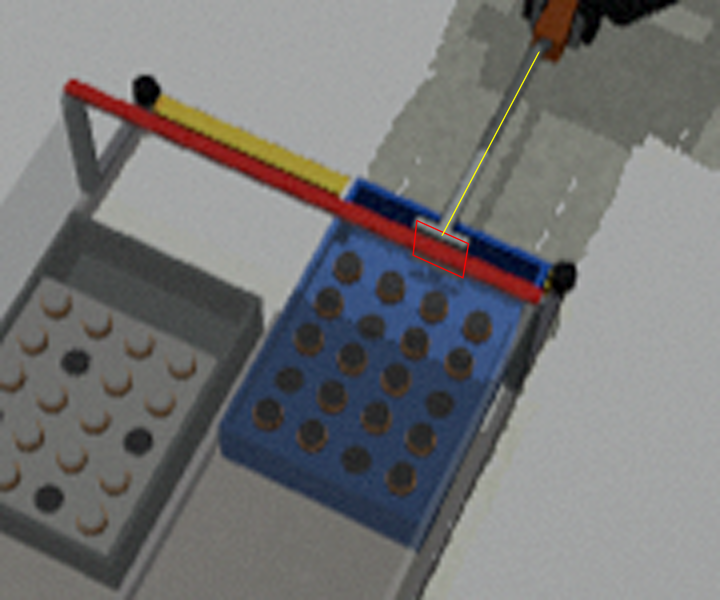

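{"op": "apply_moves", "data": {"motion": "-1 0 0 -0.004 0; -1 0 0 -0.01 0; -1 0 0 -0.018 0; -1 0 0 -0.026 0; -1 0 0 -0.036 0; -1 0 0 -0.046 0; -1 0 0 -0.056 0; -1 0 0 -0.066 0; -1 0 0 -0.072 0; -1 0 0 -0.074 0; -1 0 0 -0.074 0; -1 0 0 -0.074 0"}}

```text
clock: 17.68
eef_pos: [471.8, 44.9, 276.4]
tcp_rot: [-3.142, 0.0, 0.129]
contact_force: [-0.5, 0.3, -0.7]
opening: 0.2
```

```bash
python3 st.py; python3 look.py a8;python3 mv.py 472 45 276.6 .1293 430.7 271.4 276.6 .110
```

```text
17.6833 [471.82  44.9  276.45] [-3.1416e+00  2.0000e-04  1.2930e-01] [-0.49  0.35 -0.72] [-0.022  0.006  0.012] 0.19965198587304983
tip [640.4  66.8 104.7] in bay -42.9 63.0
x -0.0118 y -0.2298 z -0.0000 tw 0.00614
```

View pics/a8s.png

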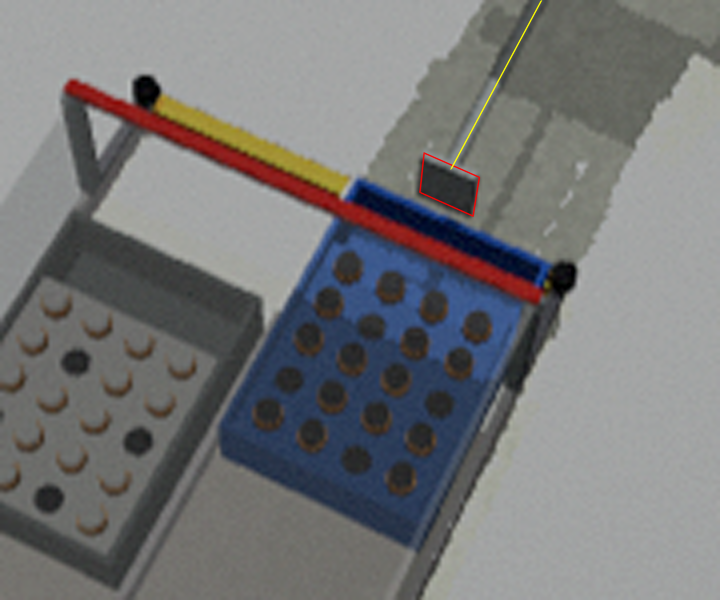

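{"op": "apply_moves", "data": {"motion": "-1 -0.004 0 0 0; -1 -0.012 0 0 0; -1 -0.02 -0.005 0 0; -1 -0.02 -0.018 0 0.001; -1 -0.02 -0.04 0 0.001; -1 -0.02 -0.065 0 0.002; -1 -0.02 -0.09 0 0.003; -1 -0.02 -0.115 0 0.004; -1 -0.018 -0.14 0 0.005; -1 -0.016 -0.165 0 0.006; -1 -0.014 -0.19 0 0.006; -1 -0.012 -0.21 0 0.0061; -1 -0.0118 -0.222 0 0.0061; -1 -0.0118 -0.228 0 0.0061; -1 -0.0118 -0.2298 0 0.0061; -1 -0.0118 -0.2298 0 0.0061; -1 -0.0118 -0.2298 0 0.0061; -1 -0.0118 -0.2298 0 0.0061"}}

```text
clock: 19.28
eef_pos: [430.6, 270.4, 276.5]
tcp_rot: [3.141, 0.0, 0.109]
contact_force: [-0.8, -0.2, -1.7]
opening: 0.199
```

```bash
python3 st.py; cat > look2.py <<'E'
from rig import r,grab_frame
from h import *
import sys
n=sys.argv[1];s=r.sense();p=s["eef_pos"];yaw=s["tcp_rot"][2]
hk=pose(p[0],p[1],p[2]-155.75,yaw)
if len(sys.argv)>2: hk=pose(431,271,60,.110)
R=(0,0,255);G=(0,255,0);Y=(0,255,255)
st=pose(431,271,0,.110)
H=[(hk([[170,-15,26],[170,15,26],[170,15,-16],[170,-15,-16],[170,-15,26]]),R),(hk([[42,0,22],[170,0,22]]),Y),(box(hk,-55,25,-9,9,13),G)]
f=grab_frame("scene");g=grab_frame("top")
crop(f,420,170,520,310,4,H,"pics/xa.png");crop(g,160,180,250,320,4,H,"pics/xb.png")
cv2.imwrite(f"pics/{n}.png",np.hstack([cv2.imread("pics/xa.png"),cv2.imread("pics/xb.png")]))
E
python3 look2.py b1
```

```text
19.2833 [430.58 270.35 276.48] [3.1413e+00 5.0000e-04 1.0920e-01] [-0.83 -0.17 -1.71] [-0.011  0.025  0.02 ] 0.19895790245536274
```

View pics/b1.png

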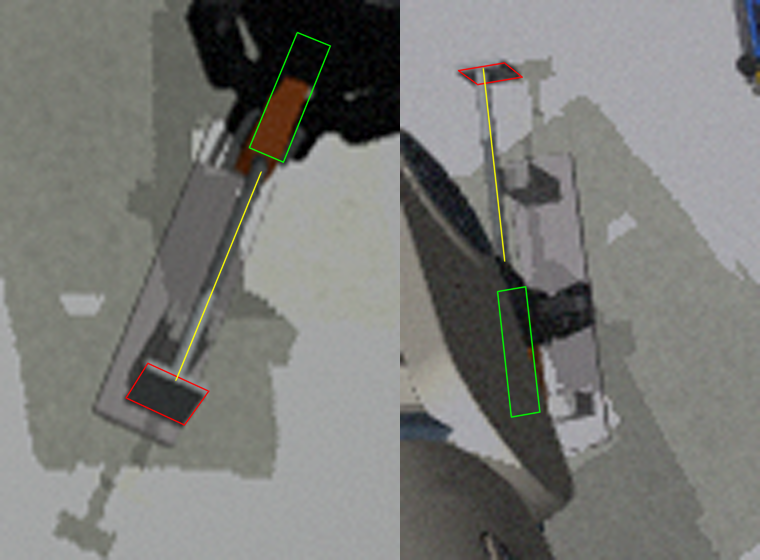

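{"op": "apply_moves", "data": {"motion": "-1 0 -0.001 0.006 -0.0003; -1 0 -0.001 0.016 -0.0003; -1 0 -0.001 0.026 -0.0003; -1 0 -0.001 0.034 -0.0003; -1 0 -0.001 0.04 -0.0003; -1 0 -0.001 0.044 -0.0003; -1 0 -0.001 0.046 -0.0003; -1 0 -0.001 0.046 -0.0003; -1 0 -0.001 0.046 -0.0003"}}

```text
clock: 20.13
eef_pos: [430.6, 272.4, 230.6]
tcp_rot: [-3.142, -0.0, 0.111]
contact_force: [0.9, -0.1, -1.1]
opening: 0.201
```

```bash
python3 st.py; python3 look2.py b2
```

```text
20.1333 [430.59 272.35 230.59] [-3.1415e+00 -1.0000e-04  1.1110e-01] [ 0.93 -0.06 -1.15] [-0.001  0.041  0.009] 0.201128140532672
```

View pics/b2.png

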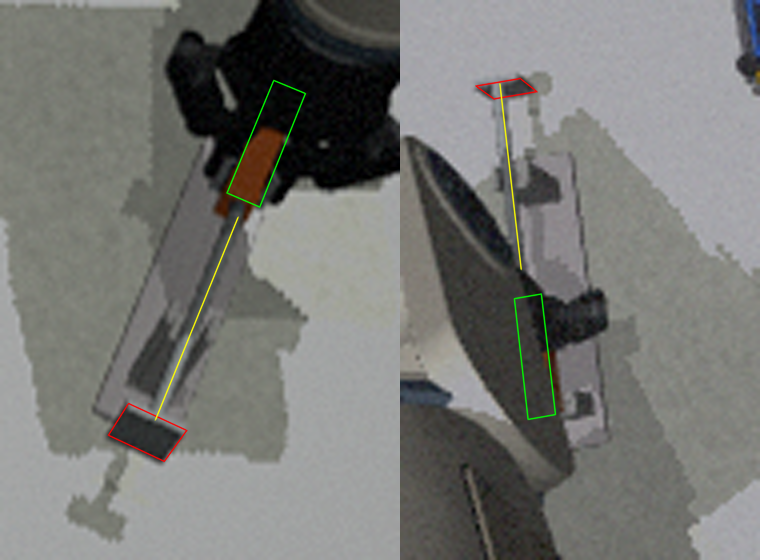

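{"op": "apply_moves", "data": {"motion": "-1 0 0.0008 0.003 0.0002; -1 0 0.0008 0.006 0.0002; -1 0 0.0008 0.008 0.0002; -1 0 0.0008 0.01 0.0002; -1 0 0.0008 0.0115 0.0002; -1 0 0.0008 0.013 0.0002; -1 0 0.0008 0.013 0.0002; -1 0 0.0008 0.013 0.0002"}}

```text
clock: 20.9
eef_pos: [430.6, 271.5, 217.5]
tcp_rot: [3.142, 0.0, 0.11]
contact_force: [-0.1, 0.5, -2.1]
opening: 0.195
```

```bash
python3 st.py
```

```text
20.9 [430.59 271.47 217.47] [3.1415e+00 1.0000e-04 1.1050e-01] [-0.12  0.47 -2.09] [-0.052  0.046 -0.012] 0.19465617975722455
```

{"op": "apply_moves", "data": {"motion": "-1 0 0 0.0005 0; -1 0 0 0.001 0; -1 0 0 0.0015 0; -1 0 0 0.0015 0"}}

```text
clock: 21.23
eef_pos: [430.6, 271.5, 216.0]
tcp_rot: [3.142, -0.0, 0.11]
contact_force: [0.5, -0.4, -1.6]
opening: 0.202
```

```bash
python3 st.py; python3 look2.py b3 f
```

```text
21.2333 [430.58 271.46 216.02] [ 3.1416 -0.      0.1105] [ 0.48 -0.43 -1.6 ] [ 0.002  0.047 -0.026] 0.20187406959165488
```

View pics/b3.png

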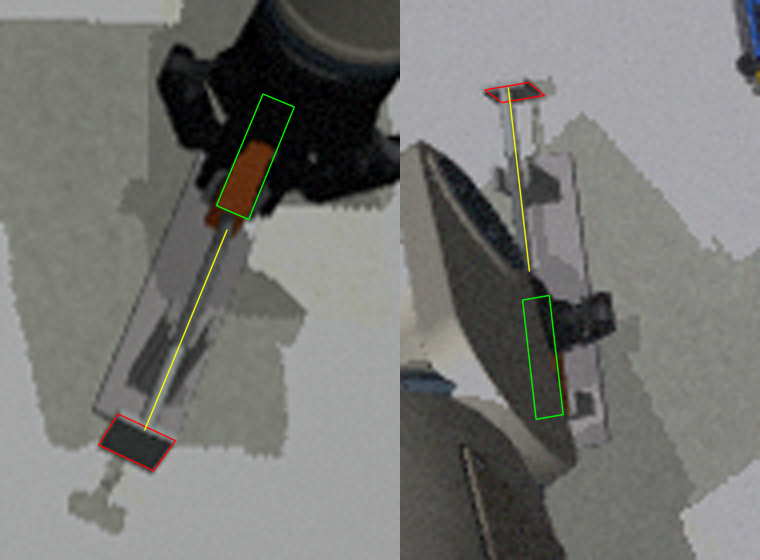

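{"op": "apply_moves", "data": {"motion": "-1 0 0 0.0004 0; -1 0 0 0.0004 0"}}

```text
clock: 21.5
eef_pos: [430.6, 271.5, 215.8]
tcp_rot: [-3.142, -0.0, 0.11]
contact_force: [0.2, -1.1, 0.5]
opening: 0.193
```

```bash
python3 st.py
```

```text
21.5 [430.63 271.51 215.8 ] [-3.1415e+00 -2.0000e-04  1.1050e-01] [ 0.15 -1.06  0.49] [-0.049  0.025  0.043] 0.1928670556526283
```

{"op": "apply_moves", "data": {"motion": "-1 0 0 0.0004 0; -1 0 0 0.0004 0"}}

```text
clock: 21.67
eef_pos: [430.6, 271.5, 215.7]
tcp_rot: [-3.142, -0.0, 0.11]
contact_force: [-2.2, -1.6, 7.8]
opening: 0.199
```

```bash
python3 st.py
```

```text
21.6667 [430.65 271.48 215.75] [-3.1415e+00 -1.0000e-04  1.1040e-01] [-2.18 -1.63  7.8 ] [-0.191  0.334 -0.018] 0.19860132550596282
```

Seated (7.8 N upward). Back off slightly and release, then withdraw straight up.

{"op": "apply_moves", "data": {"motion": "-1 0 0 -0.0003 0; -1 0 0 -0.0003 0; 0.2 0 0 -0.0003 0; 1 0 0 -0.0003 0; 1 0 0 -0.0003 0; 1 0 0 -0.0003 0; 1 0 0 -0.0003 0; 1 0 0 -0.0003 0; 1 0 0 -0.0003 0; 1 0 0 -0.0003 0; 1 0 0 -0.0003 0; 1 0 0 -0.0003 0"}}

```text
clock: 22.67
eef_pos: [430.6, 271.5, 215.6]
tcp_rot: [-3.142, -0.0, 0.11]
contact_force: [0.5, -0.6, 0.1]
opening: 0.998
```

```bash
python3 st.py; python3 look2.py b4 f
```

```text
22.6667 [430.61 271.47 215.58] [-3.1416e+00 -1.0000e-04  1.1050e-01] [ 0.52 -0.64  0.09] [-0.031  0.018  0.014] 0.9983252248525144
```

View pics/b4.png

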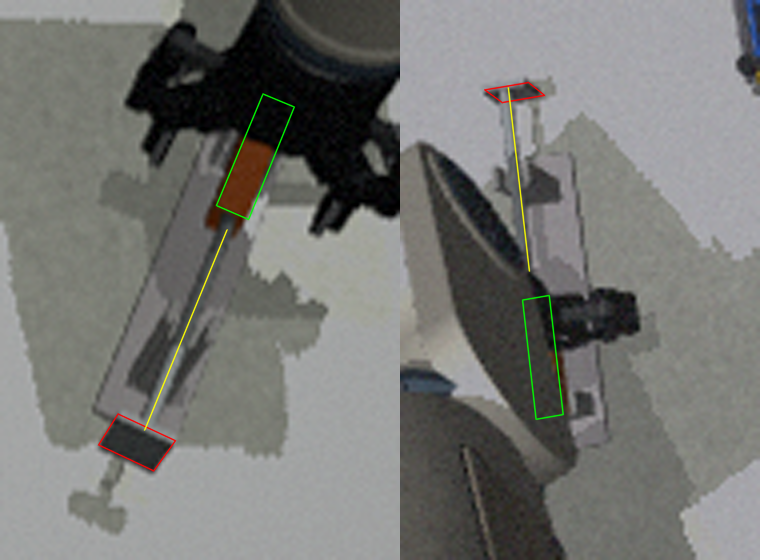

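Up, then back so the cameras see the stand.

{"op": "apply_moves", "data": {"motion": "1 0 0 -0.005 0; 1 0 0 -0.02 0; 1 0 0 -0.04 0; 1 0 0 -0.07 0; 1 0 0 -0.1 0; 1 0 0 -0.13 0; 1 0 0 -0.16 0; 1 -0.01 0.01 -0.18 0; 1 -0.04 0.04 -0.18 0; 1 -0.07 0.07 -0.18 0; 1 -0.1 0.1 -0.18 0; 1 -0.1 0.13 -0.18 0; 1 -0.1 0.16 -0.18 0; 1 -0.1 0.19 -0.18 0; 1 -0.1 0.21 -0.18 0; 1 -0.1 0.22 -0.18 0; 1 -0.1 0.22 -0.18 0; 1 -0.1 0.22 -0.18 0"}}

```text
clock: 24.27
eef_pos: [355.4, 41.6, 395.8]
tcp_rot: [-3.141, -0.0, 0.109]
contact_force: [0.3, -0.4, 1.0]
opening: 1.002
```

```bash
python3 st.py; python3 look2.py b5 f; python3 look.py b6 n; python3 - <<'E'
from rig import grab_frame,spotter
import cv2
for c in("scene","top"):
    f=grab_frame(c);cv2.imwrite(f"pics/f_{c}.png",f["img"][:,:,::-1])
    for q in("hook","hook_tip","stand","tray","grey_tray","bottle","cup"):print(c,q,[(x["point"],x["conf"]) for x in spotter.place_of(q,c)][:1])
E
```

```text
24.2667 [355.38  41.59 395.82] [-3.1413e+00 -4.0000e-04  1.0860e-01] [ 0.29 -0.36  0.96] [-0.021 -0.069 -0.019] 1.001701962702972
tip [524.4  61.  224. ] in bay -158.7 72.1
scene hook [([427.0, 276.4, 60.5], 0.75)]
scene hook_tip [([601.1, 288.8, 41.7], 0.8)]
scene stand [([430.8, 268.2, 0.3], 0.77)]
scene tray [([626.4, 67.4, 12.0], 0.53)]
scene grey_tray [([508.1, -411.4, -1.1], 0.23)]
scene bottle [([474.8, -265.9, -0.5], 0.93)]
scene cup [([508.7, -412.6, -0.7], 0.89)]
top hook [([431.8, 269.3, 57.3], 0.62)]
top hook_tip [([603.6, 297.1, 49.9], 0.62)]
top stand []
top tray [([629.3, 65.9, 11.6], 0.67)]
top grey_tray [([728.7, -48.0, 13.7], 0.69)]
top bottle [([471.2, -263.7, -0.9], 0.64)]
top cup [([514.4, -410.3, -0.3], 0.79)]
```

View pics/b5.png

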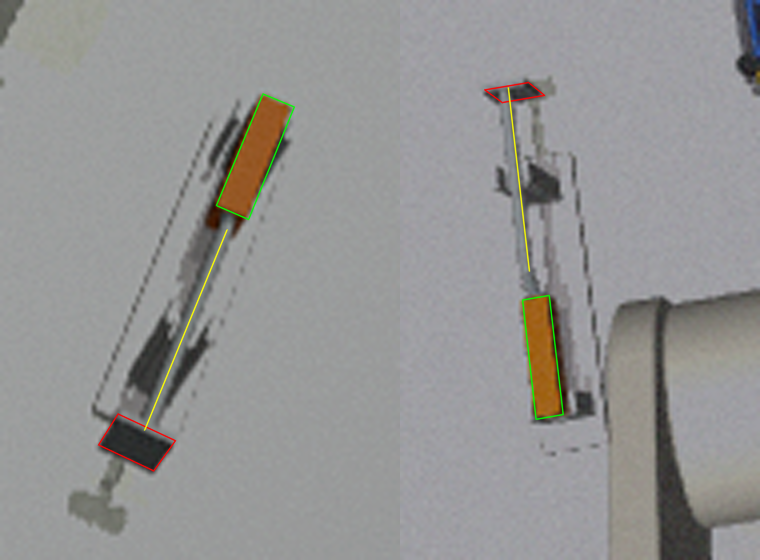

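View pics/b6.png

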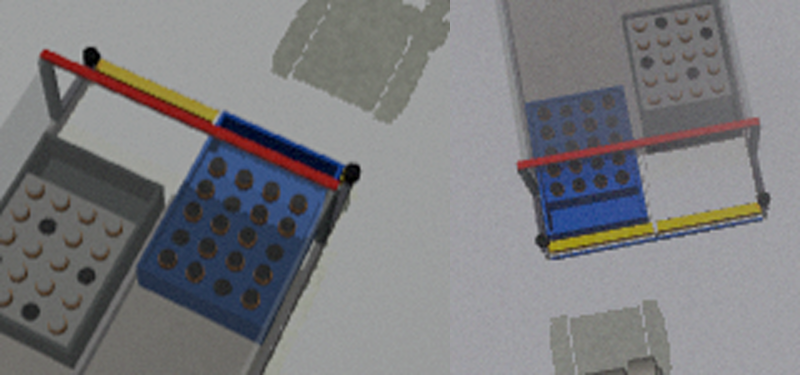

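View pics/f_scene.png

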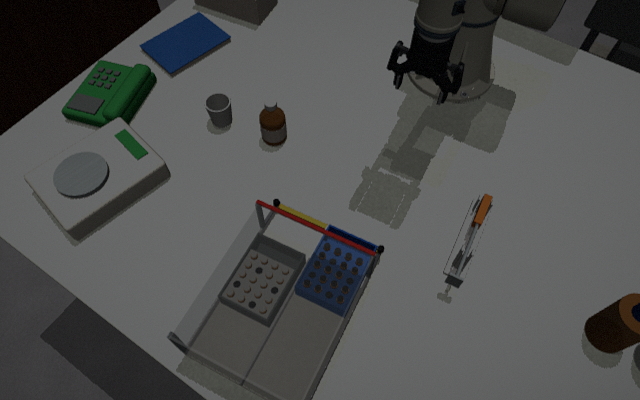

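The scene picture shows the hook back in its cradle at (470,240). The blue tray is against the bar at (335,265), and the grey tray, bottle and cup are where they were.

```bash
python3 -c "
from rig import r
print(r.sign_off())"
```

```text
the job is handed in; nothing more can be done
None
```

The job is done and handed in at about 24.6 s. I took the hook from its stand and lowered the blade into the blue tray's front pocket. I then dragged the tray about 85 mm, until it had pushed the yellow bar to its rigid end.

- **Drag and hold:** The tray dragged with about 3 N. Force rose to about 6 N on the spring, then climbed sharply with almost no movement, which I took as the bar being home. I held 8.7–9.3 N there for about 0.75 s. The force readings I took never passed 10 N while pulling.
- **Release and return:** I moved the blade back off the wall, lifted it out, and lowered the hook until it seated with about 8 N upward. I then let go and moved the arm clear.
- **Last checks:** In the final pictures the hook lines up with its starting pose to about one pixel (roughly 2–3 mm). The blue tray is up against the bar, and the grey tray, bottle, cup and cover show no movement.
- **Disagreements:** The networks' hook and tip positions scattered by 3–8 mm between the two cameras, so I went by the overlays instead. In the last scene picture the network put the grey tray at the cup's position with low confidence (0.23). The top camera and the pictures showed it unmoved.
- **Not checked:** After the pull was released I did not measure whether the bar stayed fully home or sprang back slightly. The picture only shows the tray in contact with it.

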